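# Free a seized stop post from a welding fixture and rack it

## Robot

A 6-joint arm with a two-finger parallel gripper is mounted at the origin on the work surface. World frame = base frame: x ahead of the robot, y to its left, z up, the work surface at z = 0. Lengths are in m, angles in degrees, forces in N, time in s.
With the tool pointing down it reaches from about 0.35 to 0.875 m from the base axis. Payload 4.2 kg.
Tool frame: the origin (TCP) lies on the centre line of the jaws, within the pads' length; the fingertips stand 19 mm ahead of it and the grasp point (between the pads) is the TCP; z points along the fingers, y is the line along which they close (so a half turn about z gives the same grasp; the last joint's range is limited). The gripper opens to 87 mm and grips with 3 to 60 N. Pads are 19 mm wide; open, the fingers measure 117 mm over their backs; the gripper's body (75 mm by 190 mm) begins 51 mm behind the grasp point.
Start: joints at [82.598, 22.042, 0.453, 0, -68.411, -14.817], TCP at [0.236, 0.579, 0.242] pointing down, gripper open.
Joint ranges: [-179.83, 179.83], [-69.29, 118.12], [-61.27, 80.66], [-181.25, 117.63], [-171.15, -9.14], [-177.46, 177.46]. Speed limits (degrees/s): [159.86, 159.86, 180, 180, 180, 180].

## Interface

Orientations are given as a 3x3 rotation matrix whose columns are the frame's x, y, z axes.
In Python, from station import sense, capture, finish_job, search_frame, masks_of gives the robot as it stands.
- The arm moves only by the tool drive_tool, never from a script. Its argument "rows" is a list of rows, each a list of 7 numbers: the opening in per cent of the stroke, from 0 (shut) to 100 (fully open), then the shift along the world's x, y, z in mm, then the turn, a rotation vector about the world's x, y, z in rad. In form: [[fingers, dx, dy, dz, wx, wy, wz], ...]. A call has 1 to 5 rows; each row shifts and turns the commanded pose from where the row before left it; what a row does not reach is not made up. A row lasts 1/12 s, in which the tool goes at most 41.7 mm and 7.16 degrees, less where a joint would pass 70% of its speed; a pose out of reach is approached as far as the arm can. A call is refused whole if a number of a shift passes 41.7 or a number of a turn 0.125, either way. A call with a gripper value outside its range is refused whole. The fingers move at their own pace and stop on an object; the grip force is fixed at half the most. Time passes only in rows, so rows that do not move let the fingers close. It gives the time, the measured TCP pose, the force, the opening and the grip force at its end, in the units of the state.
- sense(): the state, without advancing time (a new reading comes with each control period).
- capture(name): name is "scene" or "top" or "wrist"; returns a dict with "frame" (480x640x3 uint8, red, green, blue), "z_map" (480x640 float32, m along the optical axis (not along the pixel's ray), 0 where there is no reading), "fx", "fy", "cx", "cy" (pixels), "distortion" ([k1, k2, p1, p2, k3] as OpenCV has them; the pictures are not rectified), "R" (3x3) and "t" (3): a world point X has camera coordinates R X + t; the wrist camera has in their place "T_tool_cam" (4x4, takes a point from camera to tool coordinates, whose origin is the TCP and whose axes are the flange's). Camera axes: x right, y down, z forward; pixel columns grow to the right and rows downward; lengths in m; the calibration is good to about 2 mm. A picture is of the moment at which its call begins: read the wrist's pose just before it.
- finish_job(): hands the job in; it is judged then, once.
Trained networks look in a picture, given as the dict that the camera call returned (one of the last four; its "shot" number tells which), for a name from the list of things; names that differ only in an ending like _2 or _b are one class to them, and where a whole thing is asked for, a point or a joint stands for the part that bears it (a point fixed in the world has none). Each returns a list of dicts, best first, with "p" (0 to 1); they miss things now and then, are a little off and sometimes report something else, mostly with a low value. They report only what shows in the picture. A call takes as long as a camera call. They do not tell look-alikes from the thing itself.
- search_frame(label, picture): "xy" ([column, row] in pixels, amid what is visible of it).
- masks_of(label, picture): "region" (480x640 bool, what is visible of it) and "xy" ([column, row] in pixels, amid what is visible of it).
The state is a dict: "time_s": time; "joints": joint angles; "joint_velocities": joint speeds; "effort": joint torques, N m; "tcp_pos": TCP position; "ee_rot": TCP orientation; "wrist_force": force on the tool from outside, world axes, zero at the start; "moment": the same for the moment, N m; "gripper_width": opening from 0.0 (shut) to 1.0 (fully open); "gripper_force": force on a finger pad.
Only numpy, scipy, OpenCV 4.12 (cv2) and the standard library are available. Lean on these libraries where they do the work, as an engineer would, in place of code of your own. Each camera call takes 0.05 s, during which the arm holds its last target. There are 200 camera calls.

## Task

Pull the fixture's red lock knob straight out to its stop, rock the seized yellow-topped stop post towards one brass shoe and then the other until both shoes are pushed back, and draw it up out of the fixture. Stand it on the copper rest plate and let go of it, take it again by its other pair of faces, and stand it fully down and upright in the rack's empty bay beside the stored posts. Then push the lock knob fully back in, leaving everything else on the table where it is.

Things in the scene. Friction and masses are not known exactly. Their poses are not given: they have to be found in the camera images.
- post_mid (a point): the seized stop post: upright aluminium-coloured bar with a yellow top band, 150 mm tall, 0.3 to 0.6 kg. Point: its centre, 75 mm above its underside. z up, x across its 30 mm thickness, y across its width (body 48 mm). Half-turn symmetric. Stands by itself. In the fixture its axes agree with socket's and only its x faces are free to grasp; in the rack only its y faces are.
- post_foot (a point): centre of the post's underside, same axes. From the underside up: tang 40 mm wide in y (0 to 12 mm), foot 58 mm wide (12 to 34 mm) with a groove 8 mm deep along both x faces (15 to 27 mm up), body 48 mm wide (34 to 150 mm).
- socket (a point): centre of the floor of the blue clamping fixture's socket, where the post stands, 8 mm above the table; z up, x away from the knob (the knob is on the -x side), y to the left. Curbs 10 mm high stand 1.5 mm beside the tang, so the post rocks in the y-z plane about the lower edge of its tang.
- fixture: the fixed fixture, origin under its centre, axes as socket. Base 100 (x) x 130 (y) x 8 mm. Front and back plates: 1.5 mm from the post's x faces, 12 mm thick, 90 mm long, up to 54 mm above the table. Two cheeks, 34 mm in x and 14 mm thick: inner faces 45 mm from the centre in y, up to 147 mm above the table.
- shoe_left (a joint): brass shoe on the socket's +y side, 45 to 59 mm above its floor, 0.5 mm from the post's body; it overhangs the foot by 4.5 mm, so the post can rise only 11 mm. 0 = forward, as at the start; the leaning post pushes it to +y (about 16 N on the shoe) up to its stop at 0.006 m, and it stays there. One shoe back is not enough; with both back the foot passes. Takes a lean of 0.11 to 0.14 rad.
- shoe_right (a joint): the same on the socket's -y side; slides to -y, 0 to 0.006 m.
- knob_grip (a point): red lock knob of the fixture, a disc 34 mm in diameter and 18 mm long with a level axis along the socket's x, 29 mm above the table, facing -x of the socket. Point: its centre. Can be pinched from above by its sides, across the socket's y. Its 8 mm pin reaches into the post's groove and holds the post down until it is pulled out.
- lock_knob (a joint): travel of the lock knob along the socket's -x: about 0 = in (locked), 0.020 m = out at its stop. Takes about 6 N either way and stays where it is left.
- rest_top (a point): fixed copper rest plate, 94 x 94 mm. Point: centre of its top, 8 mm above the table.
- bay (a point): yellow floor of the rack's empty bay (any of the three). Point: centre of the bay floor, 10 mm above the table; y along the row of bays, x across the rack. The post stands here with its 30 mm thickness along y and its width along x.
- rack: fixed grey rack, origin under its centre. Three bays in a row along its y, 42 mm apart, each 38 mm across (y) and open at both ends (x), rack 76 mm deep; dividers 4 mm thick and 12 mm high between them, end walls 8 mm thick up to 140 mm above the table.
- stored_blue_mid (a point): same shape as the seized post, all blue, stored in another bay of the rack, loose. Point: its centre, 75 mm up; x across its thickness.
- stored_green_mid (a point): same shape as the seized post, all green, stored in another bay, loose. Point: its centre, 75 mm up.
- tube_mid (a point): loose steel tube standing upright, 48 mm in diameter, 170 mm tall. Point: its centre.
- tape_mid (a point): loose red tape measure lying flat, about 70 x 64 x 34 mm. Point: centre of its round part, 17 mm up.
- piston_mid (a point): loose engine piston standing on the table, 76 mm in diameter, 70 mm tall. Point: its centre.
- can_mid (a point): loose can with a blue label, 60 mm in diameter, 150 mm tall. Point: its centre.
- screwdriver_grip (a point): loose screwdriver with a red handle, 200 mm long, lying down. Point: its handle.
- brush_grip (a point): loose brush with a wooden handle, 200 mm long, lying down. Point: its handle.
Things that resemble listed ones, but are neither listed nor needed, are in the scene too. Leave any black or purple look-alike of the part that bears post_mid alone.

How it is judged (in metres and radians):
On the way, in this order (a step that is already met when the one before it is completed fails the run):
1. the lock knob is out at its stop (within 3 mm) (value of joint lock_knob above 0.017 m), for 0.1 s.
2. the post has been rocked both ways: both brass shoes are pushed back by more than 2.5 mm (value of joint each of shoe_left, shoe_right above 0.0025 m), for 0.1 s.
3. the post stands upright on the copper rest plate, let go of (horizontal distance between post_mid and rest_top below 0.045 m and z of post_mid in the frame of rest_top below 0.079 m and angle between post_mid's own z axis and vertical below 0.08 rad and contact force between the fingers and post below 0.1 N), for 0.2 s.
4. the post stands fully down in the empty bay, upright and released (horizontal distance between post_mid and bay below 0.014 m and z of post_mid in the frame of bay below 0.079 m and angle between post_mid's own z axis and vertical below 0.06 rad and angle between the x axis of post_mid and the y axis of bay, either way round below 0.15 rad and contact force between the fingers and post below 0.1 N), for 0.2 s.
5. the lock knob is pushed back in (within 3 mm) (value of joint lock_knob below 0.003 m), for 0.1 s.
At the end, for the whole second after the job is handed in: The post stands at rest and released in the empty bay: within 14 mm of its centre, its underside within 4 mm of the bay floor, upright within 0.06 rad, its thickness along the row within 0.15 rad; the lock knob is within 3 mm of fully in (all of step 4 and value of joint lock_knob below 0.003 m and linear speed of post below 0.02 m/s); the robot touches nothing.
It fails at once if a stored post is moved by more than 20 mm (distance of any of stored_blue_mid, stored_green_mid from where it was at the start of the episode above 0.02 m).
It fails at once if another loose thing (tube, tape measure, piston, can, screwdriver, brush) is moved by more than 20 mm (distance of any of tube_mid, tape_mid, piston_mid, can_mid, screwdriver_grip, brush_grip from where it was at the start of the episode above 0.02 m).
It fails at once if the post falls over (leans more than 0.6 rad) (angle between post_mid's own z axis and vertical above 0.6 rad).
It also fails if it takes over 72 s, if anything falls off the work surface, if the arm or the gripper's body presses on something with over 40 N, if the wrist force passes 120 N, or if a joint passes its speed limit or range.

## Working session

There is one attempt and no reset: what is moved stays moved. The work goes in short steps, Python scripts to look and compute and a tool call to move; the robot and the scene stay as the last step left them, time stands still between calls to the robot, and variables do not carry over. Pictures are saved under pics/ and viewed, at most 10 in all, crops included, and the job is handed in when it is done.

Besides the shell and the picture viewer there is one more tool, called as name([rows], argument=value, ...), one row to a line, values as JSON. drive_tool: Moves the arm, as the interface text tells. Its arguments: {"type":"object","properties":{"rows":{"type":"array"}},"required":["rows"]}

```bash
mkdir -p pics; ls; cat > h.py <<'E'
import numpy as np, cv2
from station import sense, capture, finish_job, search_frame, masks_of
def cloud(c, s=None):
    # world points for every pixel (480,640,3), nan where no depth
    K=np.array([[c["fx"],0,c["cx"]],[0,c["fy"],c["cy"]],[0,0,1.]])
    v,u=np.mgrid[0:480,0:640]
    p=cv2.undistortPoints(np.stack([u,v],-1).reshape(-1,1,2).astype(np.float64),K,np.array(c["distortion"],float)).reshape(480,640,2)
    z=c["z_map"].astype(float).copy(); z[z<=0]=np.nan
    P=np.dstack([p*z[...,None],z])
    if "R" in c: return (P-np.array(c["t"]))@np.array(c["R"])
    T=np.array(c["T_tool_cam"]); Q=P@T[:3,:3].T+T[:3,3]
    return Q@np.array(s["ee_rot"]).T+np.array(s["tcp_pos"])
def save(n,im): cv2.imwrite(f"pics/{n}.png",im[...,::-1])
E
python3 - <<'E'
from h import *
names="post_mid socket fixture shoe_left shoe_right knob_grip rest_top bay rack stored_blue_mid stored_green_mid tube_mid tape_mid piston_mid can_mid screwdriver_grip brush_grip".split()
for cam in ("top","scene"):
    c=capture(cam); save(cam,c["frame"]); W=cloud(c); np.savez(cam+".npz",W=W,f=c["frame"])
    for n in names:
        try:
            for r in masks_of(n,c)[:3]:
                m=r["region"]; q=W[m]; q=q[~np.isnan(q[:,0])]
                print(cam,n,round(r["p"],2),np.round(r["xy"]),m.sum(),np.round(np.median(q,0),3),"zmax",np.round(np.percentile(q[:,2],97),3))
        except Exception as e: print(n,e)
print(sense()["time_s"])
E
```

```text
pics
top post_mid 0.91 [422. 185.] 734 [ 0.694 -0.276  0.118] zmax 0.152
top post_mid 0.84 [407. 239.] 548 [ 0.561 -0.244  0.155] zmax 0.161
top post_mid 0.81 [409. 313.] 485 [ 0.394 -0.239  0.148] zmax 0.153
top socket 0.94 [399. 252.] 1701 [ 0.546 -0.232  0.042] zmax 0.148
top fixture 0.73 [395. 251.] 1705 [ 0.545 -0.232  0.042] zmax 0.148
top shoe_right 0.55 [421. 250.] 83 [ 0.55  -0.284  0.067] zmax 0.138
top shoe_right 0.47 [510. 267.] 419 [ 0.505 -0.516  0.023] zmax 0.028
top rest_top 0.84 [291. 277.] 1324 [0.485 0.036 0.008] zmax 0.012
top rest_top 0.33 [312. 220.] 571 [ 0.623 -0.019  0.033] zmax 0.038
top bay 0.73 [253. 183.] 861 [0.711 0.133 0.069] zmax 0.074
top bay 0.58 [396. 249.] 1730 [ 0.546 -0.233  0.041] zmax 0.148
top stored_blue_mid 0.77 [188. 244.] 525 [0.538 0.254 0.158] zmax 0.163
top stored_blue_mid 0.4 [315. 222.] 556 [ 0.622 -0.019  0.033] zmax 0.038
top stored_green_mid 0.67 [206. 244.] 461 [0.547 0.217 0.159] zmax 0.163
top stored_green_mid 0.22 [186. 245.] 500 [0.54  0.254 0.158] zmax 0.163
top tube_mid 0.85 [359. 174.] 714 [ 0.712 -0.136  0.119] zmax 0.171
[... 1392 characters left out ...]
k 0.86 [422. 217.] 1624 [0.564 0.257 0.069] zmax 0.141
scene rack 0.66 [214. 266.] 935 [ 0.581 -0.248  0.126] zmax 0.16
scene stored_blue_mid 0.96 [415. 207.] 754 [0.573 0.257 0.122] zmax 0.163
scene stored_green_mid 0.84 [400. 206.] 658 [0.577 0.217 0.138] zmax 0.163
scene tube_mid 0.68 [284. 310.] 1242 [ 0.742 -0.141  0.123] zmax 0.171
scene tape_mid 0.89 [319. 282.] 625 [ 0.637 -0.022  0.034] zmax 0.038
scene piston_mid 0.88 [396. 284.] 1205 [0.734 0.128 0.068] zmax 0.074
scene can_mid 0.76 [343. 306.] 1511 [ 0.768 -0.014  0.113] zmax 0.153
scene screwdriver_grip 0.93 [108. 304.] 577 [ 0.511 -0.511  0.02 ] zmax 0.028
scene brush_grip 0.55 [478. 189.] 633 [0.494 0.51  0.018] zmax 0.025
1.8
```

View images.

View pics/top.png

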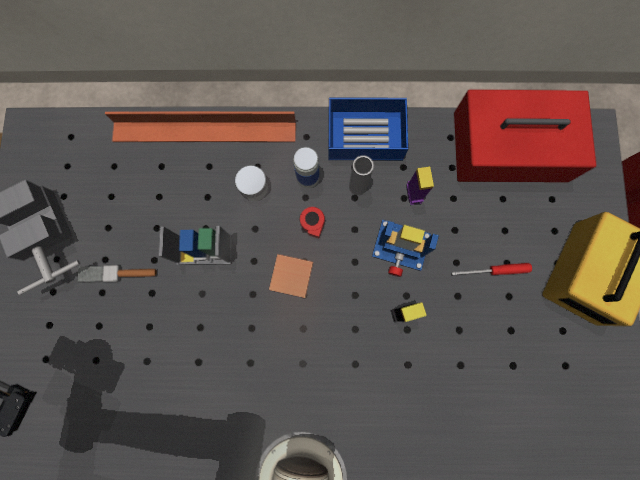

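View pics/scene.png

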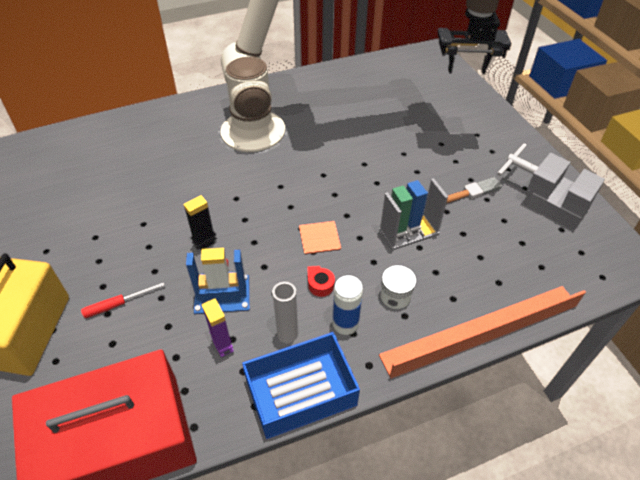

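```bash
python3 - <<'E'
from h import *
s=sense(); c=capture("wrist"); print(np.round(c["T_tool_cam"],3),c["fx"],np.round(s["ee_rot"],3))
for cam in("top","scene"):
    d=np.load(cam+".npz"); W=d["W"]; f=d["f"].astype(int)
    def rect(name,xr,yr,zr):
        m=(W[...,0]>xr[0])&(W[...,0]<xr[1])&(W[...,1]>yr[0])&(W[...,1]<yr[1])&(W[...,2]>zr[0])&(W[...,2]<zr[1])
        q=W[m]
        if len(q)<5: print(cam,name,len(q));return
        r=cv2.minAreaRect((q[:,:2]*1000).astype(np.float32)); print(cam,name,len(q),np.round(r[0]),np.round(r[1]),round(r[2],1),"z",np.median(q[:,2]).round(4))
    rect("posttop",(.5,.64),(-.31,-.17),(.153,.17))
    rect("cheeks",(.48,.64),(-.32,-.15),(.138,.151))
    rect("plates",(.48,.64),(-.32,-.15),(.048,.058))
    rect("knob",(.44,.515),(-.32,-.15),(.02,.06))
    rect("black",(.34,.44),(-.3,-.18),(.14,.16))
    rect("purple",(.64,.75),(-.34,-.2),(.14,.16))
    rect("rest",(.42,.55),(-.03,.1),(.004,.013))
    rect("rackends",(.48,.6),(.15,.36),(.133,.146))
    rect("blue",(.48,.6),(.236,.3),(.153,.17))
    rect("green",(.48,.6),(.19,.236),(.153,.17))
    m=(f[...,0]>150)&(f[...,1]>120)&(f[...,2]<90)&(W[...,2]<.03)&(W[...,1]>.15)&(W[...,1]<.36)&(W[...,0]>.45)&(W[...,0]<.6)
    print(m.sum(),np.nanmedian(W[m],0).round(3) if m.any() else 0)
E
```

```text
[[-0.    -0.958 -0.287  0.08 ]
 [ 1.     0.    -0.     0.   ]
 [ 0.    -0.287  0.958 -0.145]
 [ 0.     0.     0.     1.   ]] 343.97622533791684 [[ 0.926 -0.378  0.   ]
 [-0.378 -0.926 -0.   ]
 [ 0.     0.    -1.   ]]
top posttop 294 [ 568. -248.] [48. 31.] 73.7 z 0.1578
top cheeks 241 [ 568. -248.] [119.  35.] 74.1 z 0.1464
top plates 254 [ 561. -249.] [108. 104.] 25.2 z 0.0536
top knob 123 [ 502. -229.] [34. 28.] 72.8 z 0.0413
top black 321 [ 395. -249.] [30. 48.] 16.9 z 0.1497
top purple 297 [ 704. -283.] [49. 31.] 9.3 z 0.1491
top rest 1344 [485.  36.] [129. 126.] 88.8 z 0.0079
top rackends 331 [551. 260.] [ 71. 137.] 1.0 z 0.1396
top blue 303 [549. 258.] [48. 31.] 1.0 z 0.16
top green 308 [553. 218.] [32. 49.] 89.8 z 0.16
56 [0.526 0.301 0.011]
scene posttop 277 [ 569. -247.] [49. 34.] 75.7 z 0.1579
scene cheeks 290 [ 570. -248.] [119.  38.] 74.0 z 0.1463
scene plates 319 [ 570. -247.] [119.  61.] 72.1 z 0.0536
scene knob 13 [ 503. -211.] [ 4. 13.] 81.8 z 0.0352
scene black 261 [ 397. -247.] [35. 49.] 16.5 z 0.1499
scene purple 333 [ 706. -282.] [50. 30.] 9.1 z 0.1497
scene rest 1048 [483.  35.] [124. 129.] 1.0 z 0.0083
scene rackends 360 [553. 261.] [ 72. 143.] 1.4 z 0.1399
scene blue 230 [553. 261.] [52. 33.] 1.5 z 0.1606
scene green 238 [555. 218.] [54. 33.] 1.5 z 0.1603
69 [0.556 0.316 0.012]
```

drive_tool([
  [100, 13, -37, 1, 0, 0, 0.005],
  [100, 13, -37, 1, 0, 0, 0.005],
  [100, 13, -37, 1, 0, 0, 0.005],
  [100, 13, -37, 1, 0, 0, 0.005],
  [100, 13, -37, 1, 0, 0, 0.005],
])

```text
time_s: 2.27
tcp_pos: [0.3016, 0.3918, 0.2467]
ee_rot: [[0.935, -0.354, 0.0], [-0.354, -0.935, 0.0], [0.0, -0.0, -1.0]]
wrist_force: [0.5, -0.7, 0.4]
gripper_width: 1.003
gripper_force: 0.0
```

drive_tool([
  [100, 13, -37, 1, 0, 0, 0.005],
  [100, 13, -37, 1, 0, 0, 0.005],
  [100, 13, -37, 1, 0, 0, 0.005],
  [100, 13, -37, 1, 0, 0, 0.005],
  [100, 13, -37, 1, 0, 0, 0.005],
])

```text
time_s: 2.68
tcp_pos: [0.3665, 0.2068, 0.2521]
ee_rot: [[0.944, -0.33, 0.001], [-0.33, -0.944, 0.001], [0.001, -0.001, -1.0]]
wrist_force: [0.7, 1.1, -0.2]
gripper_width: 1.003
gripper_force: 0.0
```

drive_tool([
  [100, 13, -37, 1, 0, 0, 0.005],
  [100, 13, -37, 1, 0, 0, 0.005],
  [100, 13, -37, 1, 0, 0, 0.005],
  [100, 13, -37, 1, 0, 0, 0.005],
  [100, 13, -37, 1, 0, 0, 0.005],
])

```text
time_s: 3.1
tcp_pos: [0.4315, 0.0217, 0.2572]
ee_rot: [[0.952, -0.307, 0.001], [-0.307, -0.952, 0.001], [0.001, -0.001, -1.0]]
wrist_force: [0.8, -0.0, -0.3]
gripper_width: 1.003
gripper_force: 0.0
```

drive_tool([
  [100, 13, -37, 1, 0, 0, 0.005],
  [100, 13, -37, 1, 0, 0, 0.005],
  [100, 13, -37, 1, 0, 0, 0.005],
  [100, 13, -37, 1, 0, 0, 0.005],
  [100, 13, -37, 1, 0, 0, 0.005],
])

```text
time_s: 3.52
tcp_pos: [0.4966, -0.1635, 0.2619]
ee_rot: [[0.959, -0.284, 0.001], [-0.284, -0.959, -0.0], [0.001, -0.0, -1.0]]
wrist_force: [1.2, 0.6, -0.3]
gripper_width: 1.001
gripper_force: 0.0
```

drive_tool([
  [100, 13, -37, 1, 0, 0, 0.005],
  [100, 13, -37, 1, 0, 0, 0.005],
  [100, 0, 0, 0, 0, 0, 0],
  [100, 0, 0, 0, 0, 0, 0],
])

```text
time_s: 3.85
tcp_pos: [0.5223, -0.2372, 0.2626]
ee_rot: [[0.961, -0.278, -0.001], [-0.278, -0.961, 0.0], [-0.001, 0.0, -1.0]]
wrist_force: [-0.7, 0.5, -0.4]
gripper_width: 1.002
gripper_force: 0.0
```

```bash
cat > look.py <<'E'
from h import *
s=sense(); c=capture("wrist"); W=cloud(c,s); f=c["frame"].astype(int)
print(np.round(s["tcp_pos"],4),np.round(s["ee_rot"],3).tolist(),np.round(s["joints"],1),s["time_s"])
a=np.deg2rad(-16)
C=np.array([.568,-.248]); X=np.array([np.cos(a),np.sin(a)]); Y=np.array([-X[1],X[0]])
S=np.stack([(W[...,:2]-C)@X,(W[...,:2]-C)@Y,W[...,2]],-1)*1000
def rect(n,m):
    q=S[m]
    if len(q)<5: print(n,len(q)); return
    r=cv2.minAreaRect(q[:,:2].astype(np.float32)); lo,hi=np.percentile(q,[1,99],axis=0)
    print(n,len(q),"rect",np.round(r[0],1),np.round(r[1],1),round(r[2],1),"lo",lo.round(1),"hi",hi.round(1))
def box(x0,x1,y0,y1,z0,z1): return (S[...,0]>x0)&(S[...,0]<x1)&(S[...,1]>y0)&(S[...,1]<y1)&(S[...,2]>z0)&(S[...,2]<z1)
E
python3 - <<'E'
from look import *
save("w1",c["frame"])
rect("posttop",box(-40,40,-40,40,153,165))
rect("cheeks",box(-40,40,-75,75,138,151))
rect("plates",box(-40,40,-60,60,48,58))
red=(f[...,0]>110)&(f[...,1]<70)&(f[...,2]<70)
rect("knob",red&box(-110,-40,-40,40,5,60))
rect("knobtop",red&box(-110,-40,-40,40,42,60))
rect("black",box(-220,-120,-100,20,140,160))
E
```

```text
[ 0.5223 -0.2372  0.2626] [[0.961, -0.278, -0.001], [-0.278, -0.961, 0.0], [-0.001, 0.0, -1.0]] [ -8.3  16.3  -5.   -0.  -68.8  82.1] 3.85
posttop 2820 rect [ 2.2 -1.5] [29.9 48.2] 0.1 lo [-12.2 -25.1 158.2] hi [ 17.   22.1 161.3]
cheeks 1977 rect [ 2.4 -1.5] [118.8  33.6] 89.9 lo [-14.2 -60.  138.4] hi [ 19.   57.2 150.6]
plates 1482 rect [ 2.2 -1.4] [115.7  56.7] 89.9 lo [-25.8 -46.7  51.1] hi [30.5 43.6 57.3]
knob 248 rect [-69.5  -0.8] [18.  31.7] 0.2 lo [-78.4 -16.5  21.9] hi [-61.3  15.   47.2]
knobtop 66 rect [-69.9  -1.4] [25.4 17. ] 89.4 lo [-78.4 -14.1  42.1] hi [-61.4  10.6  47.6]
black 1598 rect [-163.4  -48.6] [31.4 48. ] 32.5 lo [-178.2  -74.   141.4] hi [-146.4  -22.1  153.1]
```

View pics/w1.png

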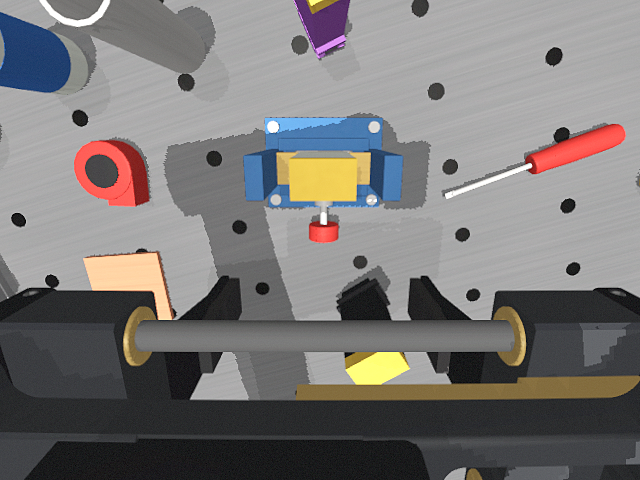

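drive_tool([
  [100, -19, 7, -20, 0, 0, 0],
  [100, 0, 0, -40, 0, 0, 0],
  [100, 0, 0, -35, 0, 0, 0],
  [100, 0, 0, -30, 0, 0, 0],
  [100, 0, 0, 0, 0, 0, 0],
])

```text
time_s: 4.32
tcp_pos: [0.4987, -0.2258, 0.1331]
ee_rot: [[0.962, -0.274, -0.012], [-0.274, -0.962, 0.004], [-0.013, -0.0, -1.0]]
wrist_force: [-0.7, 0.3, -0.3]
gripper_width: 1.003
gripper_force: 0.0
```

drive_tool([
  [100, 0, 0, -25, 0, 0, 0],
  [100, 0, 0, -25, 0, 0, 0],
  [100, 0, 0, -15, 0, 0, 0],
  [100, 0, 0, 0, 0, 0, 0],
])

```text
time_s: 4.65
tcp_pos: [0.5022, -0.2272, 0.0725]
ee_rot: [[0.962, -0.273, -0.004], [-0.273, -0.962, 0.001], [-0.004, 0.0, -1.0]]
wrist_force: [0.2, -0.3, 0.3]
gripper_width: 1.002
gripper_force: 0.0
```

drive_tool([
  [100, 0, 0, -15, 0, 0, 0],
  [100, 0, 0, -12, 0, 0, 0],
  [100, 0, 0, -9, 0, 0, 0],
  [100, 0, 0, 0, 0, 0, 0],
])

```text
time_s: 4.98
tcp_pos: [0.5035, -0.2279, 0.0378]
ee_rot: [[0.962, -0.273, -0.0], [-0.273, -0.962, 0.0], [-0.0, 0.0, -1.0]]
wrist_force: [0.3, -1.0, -0.1]
gripper_width: 0.998
gripper_force: 0.0
```

drive_tool([
  [60, -0.5, -2, -2, 0, 0, 0],
  [30, 0, 0, 0, 0, 0, 0],
  [30, 0, 0, 0, 0, 0, 0],
  [30, 0, 0, 0, 0, 0, 0],
  [30, 0, 0, 0, 0, 0, 0],
])

```text
time_s: 5.4
tcp_pos: [0.5031, -0.2305, 0.0361]
ee_rot: [[0.962, -0.274, 0.001], [-0.274, -0.962, -0.0], [0.001, -0.0, -1.0]]
wrist_force: [0.4, 0.6, -0.2]
gripper_width: 0.71
gripper_force: 0.0
```

drive_tool([
  [30, 0, 0, 0, 0, 0, 0],
  [30, 0, 0, 0, 0, 0, 0],
  [30, 0, 0, 0, 0, 0, 0],
])

```text
time_s: 5.65
tcp_pos: [0.5028, -0.2304, 0.0356]
ee_rot: [[0.962, -0.274, 0.0], [-0.274, -0.962, -0.0], [0.0, 0.0, -1.0]]
wrist_force: [0.0, 0.5, 0.5]
gripper_width: 0.477
gripper_force: 0.0
```

drive_tool([
  [10, 0, 0, 0, 0, 0, 0],
  [10, 0, 0, 0, 0, 0, 0],
  [10, 0, 0, 0, 0, 0, 0],
  [10, 0, 0, 0, 0, 0, 0],
])

```text
time_s: 5.98
tcp_pos: [0.5028, -0.2304, 0.0355]
ee_rot: [[0.962, -0.274, -0.0], [-0.274, -0.962, -0.0], [-0.0, 0.0, -1.0]]
wrist_force: [-0.1, 0.4, -0.1]
gripper_width: 0.378
gripper_force: 30.0
```

drive_tool([
  [10, -4.8, 1.4, 0, 0, 0, 0],
  [10, -4.8, 1.4, 0, 0, 0, 0],
  [10, -4.8, 1.4, 0, 0, 0, 0],
  [10, -4.8, 1.4, 0, 0, 0, 0],
  [10, -1, 0.2, 0, 0, 0, 0],
])

```text
time_s: 6.4
tcp_pos: [0.4848, -0.2252, 0.0357]
ee_rot: [[0.962, -0.274, 0.006], [-0.274, -0.962, -0.001], [0.006, -0.0, -1.0]]
wrist_force: [4.9, -4.3, -7.0]
gripper_width: 0.379
gripper_force: 30.0
```

drive_tool([
  [10, 0, 0, 0, 0, 0, 0],
  [10, 0, 0, 0, 0, 0, 0],
])

```text
time_s: 6.57
tcp_pos: [0.4847, -0.2251, 0.0356]
ee_rot: [[0.962, -0.274, 0.005], [-0.274, -0.962, -0.001], [0.005, -0.0, -1.0]]
wrist_force: [4.1, -3.6, -5.0]
gripper_width: 0.38
gripper_force: 30.0
```

drive_tool([
  [10, -2, 0.6, 0, 0, 0, 0],
  [10, -1.5, 0.4, 0, 0, 0, 0],
  [10, 0, 0, 0, 0, 0, 0],
  [10, 0, 0, 0, 0, 0, 0],
])

```text
time_s: 6.9
tcp_pos: [0.4838, -0.2248, 0.0357]
ee_rot: [[0.962, -0.273, 0.011], [-0.273, -0.962, -0.003], [0.011, -0.0, -1.0]]
wrist_force: [8.7, -6.0, -10.3]
gripper_width: 0.381
gripper_force: 30.0
```

drive_tool([
  [100, 1, 0, 0, 0, 0, 0],
  [100, 0, 0, 0, 0, 0, 0],
  [100, 0, 0, 0, 0, 0, 0],
  [100, 0, 0, 15, 0, 0, 0],
  [100, 0, 0, 30, 0, 0, 0],
])

```text
time_s: 7.32
tcp_pos: [0.4767, -0.2228, 0.0778]
ee_rot: [[0.961, -0.275, -0.01], [-0.275, -0.961, 0.002], [-0.01, 0.001, -1.0]]
wrist_force: [-0.3, 0.2, -0.9]
gripper_width: 0.672
gripper_force: 0.0
```

drive_tool([
  [100, 0, 0, 40, 0, 0, 0],
  [100, 0, 0, 40, 0, 0, 0],
  [100, 0, 0, 40, 0, 0, 0],
  [100, 0, 0, 40, 0, 0, 0],
  [100, 0, 0, 0, 0, 0, -0.12],
])

```text
time_s: 7.73
tcp_pos: [0.4836, -0.2249, 0.2499]
ee_rot: [[0.922, -0.387, 0.016], [-0.387, -0.922, -0.005], [0.017, -0.001, -1.0]]
wrist_force: [1.9, -0.3, 0.8]
gripper_width: 0.984
gripper_force: 0.0
```

drive_tool([
  [100, 7, -2, 0, 0, 0, -0.12],
  [100, 7, -2, 0, 0, 0, -0.12],
  [100, 7, -2, 0, 0, 0, -0.12],
  [100, 7, -2, 0, 0, 0, -0.12],
  [100, 7, -2, 0, 0, 0, -0.12],
])

```text
time_s: 8.15
tcp_pos: [0.5146, -0.2334, 0.2404]
ee_rot: [[0.537, -0.843, -0.001], [-0.843, -0.537, 0.001], [-0.001, 0.001, -1.0]]
wrist_force: [-0.9, 1.0, 0.0]
gripper_width: 0.999
gripper_force: 0.0
```

drive_tool([
  [100, 7, -2, 0, 0, 0, -0.12],
  [100, 7, -2, 0, 0, 0, -0.12],
  [100, 7, -2, 0, 0, 0, -0.12],
  [100, 7, -2, 0, 0, 0, -0.12],
  [100, 7, -2, 0, 0, 0, -0.12],
])

```text
time_s: 8.57
tcp_pos: [0.5496, -0.2434, 0.2403]
ee_rot: [[-0.033, -0.999, -0.001], [-0.999, 0.033, 0.001], [-0.001, 0.001, -1.0]]
wrist_force: [0.3, -0.1, 0.2]
gripper_width: 1.004
gripper_force: 0.0
```

drive_tool([
  [100, 7, -2, 0, 0, 0, -0.12],
  [100, 7, -2, 0, 0, 0, -0.12],
  [100, 0, 0, 0, 0, 0, 0],
  [100, 0, 0, 0, 0, 0, 0],
])

```text
time_s: 8.9
tcp_pos: [0.5635, -0.2474, 0.24]
ee_rot: [[-0.261, -0.965, -0.001], [-0.965, 0.261, 0.001], [-0.0, 0.002, -1.0]]
wrist_force: [0.2, -0.2, -0.1]
gripper_width: 1.003
gripper_force: 0.0
```

```bash
python3 - <<'E'
from look import *
rect("posttop",box(-40,40,-40,40,153,165))
rect("cheeks",box(-40,40,-75,75,138,151))
red=(f[...,0]>110)&(f[...,1]<70)&(f[...,2]<70)
rect("knob",red&box(-130,-40,-40,40,5,60))
p=np.array(s["tcp_pos"][:2])-C; print("tcp in S",p@X*1000,p@Y*1000)
E
```

```text
[ 0.5635 -0.2474  0.24  ] [[-0.261, -0.965, -0.001], [-0.965, 0.261, 0.001], [-0.0, 0.002, -1.0]] [ -8.7  21.2  -1.   -0.  -67.8  -6.5] 8.9
posttop 2937 rect [ 2.1 -1.6] [48.8 29.9] 89.7 lo [-12.5 -25.7 154.9] hi [ 16.8  21.9 161. ]
cheeks 2179 rect [ 2.2 -1.6] [117.  34.] 89.9 lo [-14.6 -60.  138.8] hi [ 18.6  55.9 150.1]
knob 211 rect [-90.1  -1.3] [32.1 16.6] 89.3 lo [-98.3 -17.2  19.2] hi [-81.8  13.5  45. ]
tcp in S -4.489660622934613 -0.6265166364525614
```

drive_tool([
  [100, 6, -3, -25, 0, 0, -0.015],
  [100, 0, 0, -30, 0, 0, 0],
  [100, 0, 0, -25, 0, 0, 0],
  [100, 0, 0, -15, 0, 0, 0],
  [100, 0, 0, 0, 0, 0, 0],
])

```text
time_s: 9.37
tcp_pos: [0.567, -0.2497, 0.1415]
ee_rot: [[-0.277, -0.961, -0.008], [-0.961, 0.277, 0.003], [-0.0, 0.009, -1.0]]
wrist_force: [-0.1, 0.8, 0.2]
gripper_width: 0.999
gripper_force: 0.0
```

drive_tool([
  [100, 0, 0, -12, 0, 0, 0],
  [100, 0, 0, -8, 0, 0, 0],
  [70, 0, 0, 0, 0, 0, 0],
  [45, 0, 0, 0, 0, 0, 0],
  [45, 0, 0, 0, 0, 0, 0],
])

```text
time_s: 9.78
tcp_pos: [0.5706, -0.2507, 0.1267]
ee_rot: [[-0.278, -0.961, 0.002], [-0.961, 0.278, -0.001], [0.0, -0.002, -1.0]]
wrist_force: [0.3, -0.0, 1.2]
gripper_width: 0.855
gripper_force: 0.0
```

drive_tool([
  [45, 0, 0, 0, 0, 0, 0],
  [45, 0, 0, 0, 0, 0, 0],
  [45, 0, 0, 0, 0, 0, 0],
  [45, 0, 0, 0, 0, 0, 0],
])

```text
time_s: 10.12
tcp_pos: [0.5702, -0.2506, 0.1259]
ee_rot: [[-0.278, -0.961, 0.001], [-0.961, 0.278, -0.0], [-0.0, -0.001, -1.0]]
wrist_force: [-0.7, -0.5, 0.3]
gripper_width: 0.553
gripper_force: 0.0
```

drive_tool([
  [10, 0, 0, 0, 0, 0, 0],
  [10, 0, 0, 0, 0, 0, 0],
  [10, 0, 0, 0, 0, 0, 0],
  [10, 0, 0, 0, 0, 0, 0],
  [10, 0, 0, 0, 0, 0, 0],
])

```text
time_s: 10.53
tcp_pos: [0.57, -0.2506, 0.1255]
ee_rot: [[-0.278, -0.961, -0.0], [-0.961, 0.278, 0.0], [0.0, 0.0, -1.0]]
wrist_force: [0.2, 0.5, 0.0]
gripper_width: 0.344
gripper_force: 30.0
```

drive_tool([
  [10, 0.8, 2.8, 0.3, -0.023, 0.0066, 0],
  [10, 0.8, 2.8, 0.3, -0.023, 0.0066, 0],
  [10, 0.8, 2.8, 0.3, -0.023, 0.0066, 0],
  [10, 0.8, 2.8, 0.3, -0.023, 0.0066, 0],
  [10, 0.8, 2.8, 0.3, -0.023, 0.0066, 0],
])

```text
time_s: 10.95
tcp_pos: [0.5736, -0.2385, 0.1278]
ee_rot: [[-0.277, -0.96, -0.034], [-0.953, 0.279, -0.118], [0.123, -0.0, -0.992]]
wrist_force: [-1.7, -7.9, 1.3]
gripper_width: 0.345
gripper_force: 30.0
```

drive_tool([
  [10, 0, 0, 0, 0, 0, 0],
  [10, 0, 0, 0, 0, 0, 0],
  [10, 0, 0, 0, 0, 0, 0],
])

```text
time_s: 11.2
tcp_pos: [0.5737, -0.2383, 0.1278]
ee_rot: [[-0.276, -0.961, -0.034], [-0.953, 0.278, -0.117], [0.122, 0.0, -0.993]]
wrist_force: [-2.3, -5.8, 1.3]
gripper_width: 0.34
gripper_force: 30.0
```

```bash
python3 - <<'E'
from h import *
s=sense(); R=np.array(s["ee_rot"]); X=np.array([.961,-.276,0]);Y=np.array([.276,.961,0]); p=np.array(s["tcp_pos"])-[.5702,-.2506,.1259]
print("tilt to +Y",-R[:,2]@Y,"to X",-R[:,2]@X,"dX,dY,dZ",p@X*1e3,p@Y*1e3,p[2]*1e3,s["wrist_force"],s["moment"])
E
```

```text
tilt to +Y 0.12212117977369435 to X 0.00037146914499498106 dX,dY,dZ -0.06863217134916028 12.769766694729709 1.867394517101495 [-2.27478046 -5.76598956  1.28385164] [-1.59732176  0.28846827  0.00350721]
```

drive_tool([
  [10, 0.5, 1.8, 0.1, -0.009, 0.0026, 0],
  [10, 0.5, 1.8, 0.1, -0.008, 0.0023, 0],
  [10, 0, 0, 0, 0, 0, 0],
  [10, 0, 0, 0, 0, 0, 0],
])

```text
time_s: 11.53
tcp_pos: [0.5743, -0.2359, 0.1281]
ee_rot: [[-0.275, -0.96, -0.04], [-0.951, 0.278, -0.136], [0.141, 0.001, -0.99]]
wrist_force: [-1.1, -10.6, 0.5]
gripper_width: 0.343
gripper_force: 30.0
```

```bash
python3 - <<'E'
from h import *
s=sense(); R=np.array(s["ee_rot"]); X=np.array([.961,-.276,0]);Y=np.array([.276,.961,0]); p=np.array(s["tcp_pos"])-[.5702,-.2506,.1259]
print("tilt to +Y",-R[:,2]@Y,"to X",-R[:,2]@X,"dX,dY,dZ",p@X*1e3,p@Y*1e3,p[2]*1e3,s["wrist_force"],s["moment"])
c=capture("wrist"); save("w2",c["frame"])
E
```

```text
tilt to +Y 0.1414627942445216 to X 0.0010501707265147921 dX,dY,dZ -0.12639769611183982 15.294906412992978 2.2122981881800285 [ -1.11898152 -10.59850493   0.51098914] [-3.06047973  0.34650125  0.01656878]
```

View pics/w2.png

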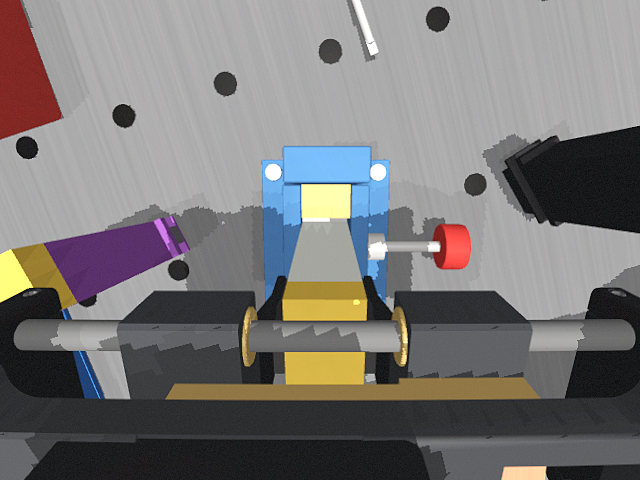

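drive_tool([
  [10, -1, -3.5, -0.4, 0.0264, -0.0076, 0],
  [10, -1, -3.5, -0.4, 0.0264, -0.0076, 0],
  [10, -1, -3.5, -0.4, 0.0264, -0.0076, 0],
  [10, -1, -3.5, -0.4, 0.0264, -0.0076, 0],
  [10, -1, -3.5, -0.4, 0.0264, -0.0076, 0],
])

```text
time_s: 12.0
tcp_pos: [0.5699, -0.2507, 0.1255]
ee_rot: [[-0.278, -0.961, 0.0], [-0.961, 0.278, 0.001], [-0.001, 0.0, -1.0]]
wrist_force: [-0.6, 0.9, 0.9]
gripper_width: 0.348
gripper_force: 30.0
```

drive_tool([
  [10, -1, -3.4, 0.4, 0.0264, -0.0076, 0],
  [10, -1, -3.4, 0.4, 0.0264, -0.0076, 0],
  [10, -1, -3.4, 0.4, 0.0264, -0.0076, 0],
  [10, -1, -3.4, 0.4, 0.0264, -0.0076, 0],
  [10, -1, -3.4, 0.4, 0.0264, -0.0076, 0],
])

```text
time_s: 12.42
tcp_pos: [0.5659, -0.2645, 0.1278]
ee_rot: [[-0.275, -0.961, 0.04], [-0.951, 0.278, 0.137], [-0.143, 0.0, -0.99]]
wrist_force: [1.0, 10.8, 2.9]
gripper_width: 0.343
gripper_force: 30.0
```

drive_tool([
  [10, 0, 0, 0, 0, 0, 0],
  [10, 0, 0, 0, 0, 0, 0],
  [10, 0, 0, 0, 0, 0, 0],
])

```text
time_s: 12.67
tcp_pos: [0.5659, -0.265, 0.1275]
ee_rot: [[-0.276, -0.96, 0.039], [-0.951, 0.279, 0.136], [-0.141, -0.0, -0.99]]
wrist_force: [2.3, 8.8, 1.7]
gripper_width: 0.34
gripper_force: 30.0
```

```bash
cat > st.py <<'E'
from h import *
s=sense(); R=np.array(s["ee_rot"]); X=np.array([.961,-.276,0]);Y=np.array([.276,.961,0]); p=np.array(s["tcp_pos"])-[.5702,-.2506,.1259]
print("tilt to +Y",-R[:,2]@Y,"to X",-R[:,2]@X,"dX,dY,dZ",p@X*1e3,p@Y*1e3,p[2]*1e3,s["wrist_force"],s["moment"])
E
python3 st.py
```

```text
tilt to +Y -0.14114523789483435 to X -0.0004043940964263582 dX,dY,dZ -0.21303079973355646 -14.998106962909933 1.5764183281636313 [2.26168239 8.78377357 1.72639231] [ 2.44475252 -0.56189041  0.04189767]
```

drive_tool([
  [10, 1, 3.4, -0.4, -0.0264, 0.0076, 0],
  [10, 1, 3.4, -0.4, -0.0264, 0.0076, 0],
  [10, 1, 3.4, -0.4, -0.0264, 0.0076, 0],
  [10, 1, 3.4, -0.4, -0.0264, 0.0076, 0],
  [10, 1, 3.4, -0.4, -0.0264, 0.0076, 0],
])

```text
time_s: 13.08
tcp_pos: [0.5702, -0.2501, 0.1255]
ee_rot: [[-0.278, -0.961, -0.0], [-0.961, 0.278, -0.001], [0.001, -0.0, -1.0]]
wrist_force: [-0.6, -0.3, 1.6]
gripper_width: 0.345
gripper_force: 30.0
```

drive_tool([
  [10, 0, 0, 0, 0, 0, 0],
  [10, 0, 0, 4, 0, 0, 0],
  [10, 0, 0, 6, 0, 0, 0],
  [10, 0, 0, 5, 0, 0, 0],
  [10, 0, 0, 0, 0, 0, 0],
])

```text
time_s: 13.5
tcp_pos: [0.5705, -0.2512, 0.1413]
ee_rot: [[-0.279, -0.96, 0.002], [-0.96, 0.279, -0.0], [-0.0, -0.002, -1.0]]
wrist_force: [0.6, 1.2, -4.2]
gripper_width: 0.342
gripper_force: 30.0
```

```bash
python3 st.py
```

```text
tilt to +Y -0.00038283152872877103 to X -0.0017276115839022284 dX,dY,dZ 0.42429022100260627 -0.48184387579451166 15.39407695556408 [ 0.60086683  1.18478419 -4.2278937 ] [0.02947048 0.06486984 0.04483517]
```

drive_tool([
  [10, 0, 0, 12, 0, 0, 0],
  [10, 0, 0, 20, 0, 0, 0],
  [10, 0, 0, 30, 0, 0, 0],
  [10, 0, 0, 35, 0, 0, 0],
  [10, 0, 0, 35, 0, 0, 0],
])

```text
time_s: 13.92
tcp_pos: [0.5693, -0.2507, 0.2728]
ee_rot: [[-0.279, -0.96, -0.002], [-0.96, 0.279, 0.001], [-0.001, 0.002, -1.0]]
wrist_force: [1.3, -0.0, -3.6]
gripper_width: 0.343
gripper_force: 30.0
```

drive_tool([
  [10, 0, 0, 30, 0, 0, 0],
  [10, -8, 26, 0, 0, 0, -0.116],
  [10, -8, 26, 0, 0, 0, -0.116],
  [10, -8, 26, 0, 0, 0, -0.116],
  [10, -8, 26, 0, 0, 0, -0.116],
])

```text
time_s: 14.33
tcp_pos: [0.5371, -0.1458, 0.3019]
ee_rot: [[-0.684, -0.729, -0.0], [-0.729, 0.684, 0.001], [-0.001, 0.001, -1.0]]
wrist_force: [0.9, 0.9, -3.0]
gripper_width: 0.343
gripper_force: 30.0
```

drive_tool([
  [10, -8, 26, 0, 0, 0, -0.116],
  [10, -8, 26, 0, 0, 0, -0.116],
  [10, -8, 26, 0, 0, 0, -0.116],
  [10, -8, 26, 0, 0, 0, -0.116],
  [10, -8, 26, 0, 0, 0, -0.116],
])

```text
time_s: 14.75
tcp_pos: [0.4971, -0.0157, 0.3021]
ee_rot: [[-0.972, -0.236, -0.0], [-0.236, 0.972, 0.001], [0.0, 0.001, -1.0]]
wrist_force: [1.1, 0.2, -3.9]
gripper_width: 0.344
gripper_force: 30.0
```

drive_tool([
  [10, -8, 26, 0, 0, 0, -0.116],
  [10, -5, 27, 0, 0, 0, -0.116],
  [10, 0, 0, 0, 0, 0, 0],
  [10, 0, 0, 0, 0, 0, 0],
])

```text
time_s: 15.08
tcp_pos: [0.4846, 0.0374, 0.3023]
ee_rot: [[-1.0, -0.015, -0.0], [-0.015, 1.0, 0.001], [0.0, 0.001, -1.0]]
wrist_force: [-0.8, -0.4, -4.0]
gripper_width: 0.343
gripper_force: 30.0
```

```bash
python3 - <<'E'
from look import *
save("w3",c["frame"])
m=(f[...,0]>150)&(f[...,0]-f[...,2]>50)&(f[...,1]-f[...,2]>5)&(W[...,2]<.02)&(abs(W[...,0]-.485)<.09)&(abs(W[...,1]-.036)<.09)
q=W[m]; print(len(q),cv2.minAreaRect((q[:,:2]*1000).astype(np.float32)),np.median(q[:,2]))
E
```

```text
[0.4846 0.0374 0.3023] [[-1.0, -0.015, -0.0], [-0.015, 1.0, 0.001], [0.0, 0.001, -1.0]] [  23.6    6.   -12.4   -0.   -71.7 -112.7] 15.0833
3862 ((489.2882080078125, 32.70094680786133), (95.82814025878906, 96.53457641601562), 78.0173110961914) 0.009536763436245599
```

View pics/w3.png

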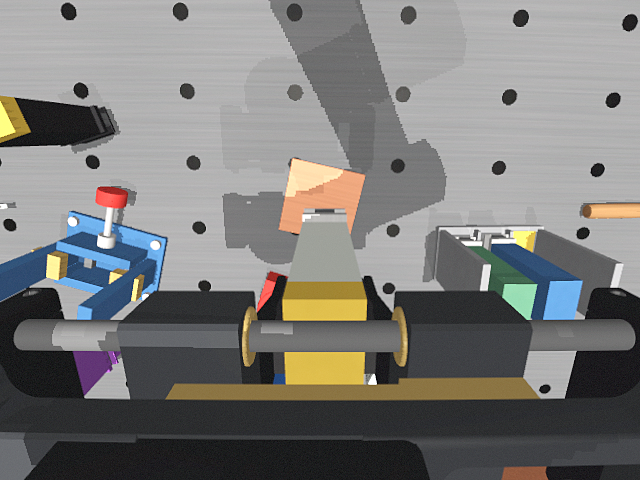

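drive_tool([
  [10, 3, -4, -35, 0, 0, 0],
  [10, 0, 0, -38, 0, 0, 0],
  [10, 0, 0, -35, 0, 0, 0],
  [10, 0, 0, -25, 0, 0, 0],
  [10, 0, 0, -15, 0, 0, 0],
])

```text
time_s: 15.55
tcp_pos: [0.4862, 0.0306, 0.1508]
ee_rot: [[-1.0, -0.011, -0.006], [-0.011, 1.0, -0.002], [0.006, -0.002, -1.0]]
wrist_force: [0.6, -0.6, -4.7]
gripper_width: 0.341
gripper_force: 30.0
```

drive_tool([
  [10, 0, 0, -10, 0, 0, 0],
  [10, 0, 0, -5, 0, 0, 0],
  [10, 0, 0, -4, 0, 0, 0],
  [10, 0, 0, -3, 0, 0, 0],
  [10, 0, 0, -2, 0, 0, 0],
])

```text
time_s: 15.97
tcp_pos: [0.4887, 0.0322, 0.1306]
ee_rot: [[-1.0, -0.012, 0.001], [-0.012, 1.0, 0.0], [-0.001, 0.0, -1.0]]
wrist_force: [-0.1, 0.1, -4.5]
gripper_width: 0.346
gripper_force: 30.0
```

drive_tool([
  [10, 0, 0, 0, 0, 0, 0],
  [10, 0, 0, 0, 0, 0, 0],
  [10, 0, 0, 0, 0, 0, 0],
])

```text
time_s: 16.22
tcp_pos: [0.4885, 0.0326, 0.1308]
ee_rot: [[-1.0, -0.013, 0.001], [-0.013, 1.0, 0.0], [-0.001, 0.0, -1.0]]
wrist_force: [0.5, 0.2, -4.8]
gripper_width: 0.34
gripper_force: 30.0
```

drive_tool([
  [10, 0, 0, -2, 0, 0, 0],
  [10, 0, 0, -1.5, 0, 0, 0],
  [10, 0, 0, -1.5, 0, 0, 0],
  [10, 0, 0, 0, 0, 0, 0],
  [10, 0, 0, 0, 0, 0, 0],
])

```text
time_s: 16.63
tcp_pos: [0.4883, 0.0325, 0.1255]
ee_rot: [[-1.0, -0.013, 0.001], [-0.013, 1.0, -0.0], [-0.001, -0.0, -1.0]]
wrist_force: [-0.1, 0.4, -2.6]
gripper_width: 0.343
gripper_force: 30.0
```

drive_tool([
  [10, 0, 0, -0.7, 0, 0, 0],
  [10, 0, 0, 0, 0, 0, 0],
  [50, 0, 0, 0, 0, 0, 0],
  [100, 0, 0, 0, 0, 0, 0],
  [100, 0, 0, 0, 0, 0, 0],
])

```text
time_s: 17.05
tcp_pos: [0.4885, 0.0326, 0.1247]
ee_rot: [[-1.0, -0.013, 0.001], [-0.013, 1.0, 0.0], [-0.001, 0.0, -1.0]]
wrist_force: [0.4, -0.3, 0.7]
gripper_width: 0.489
gripper_force: 0.0
```

drive_tool([
  [100, 0, 0, 0, 0, 0, 0],
  [100, 0, 0, 0, 0, 0, 0],
  [100, 0, 0, 10, 0, 0, 0],
  [100, 0, 0, 25, 0, 0, 0],
  [100, 0, 0, 35, 0, 0, 0],
])

```text
time_s: 17.47
tcp_pos: [0.4862, 0.0319, 0.1927]
ee_rot: [[-1.0, -0.012, -0.007], [-0.012, 1.0, -0.002], [0.007, -0.002, -1.0]]
wrist_force: [0.7, 0.6, 0.1]
gripper_width: 0.865
gripper_force: 0.0
```

drive_tool([
  [100, 0, 0, 30, 0, 0, 0.12],
  [100, 0, 0, 10, 0, 0, 0.12],
  [100, 0, 0, 0, 0, 0, 0.12],
  [100, 0, 0, 0, 0, 0, 0.12],
  [100, 0, 0, 0, 0, 0, 0.12],
])

```text
time_s: 17.88
tcp_pos: [0.4881, 0.0325, 0.2349]
ee_rot: [[-0.815, -0.58, 0.001], [-0.58, 0.815, 0.0], [-0.001, -0.0, -1.0]]
wrist_force: [0.3, -0.8, 0.4]
gripper_width: 0.994
gripper_force: 0.0
```

drive_tool([
  [100, 0, 0, 0, 0, 0, 0.12],
  [100, 0, 0, 0, 0, 0, 0.12],
  [100, 0, 0, 0, 0, 0, 0.12],
  [100, 0, 0, 0, 0, 0, 0.12],
  [100, 0, 0, 0, 0, 0, 0.12],
])

```text
time_s: 18.3
tcp_pos: [0.4881, 0.0325, 0.2344]
ee_rot: [[-0.345, -0.939, -0.0], [-0.939, 0.345, -0.0], [0.0, 0.0, -1.0]]
wrist_force: [-0.2, 0.1, -0.3]
gripper_width: 0.998
gripper_force: 0.0
```

drive_tool([
  [100, 0, 0, 0, 0, 0, 0.12],
  [100, 0, 0, 0, 0, 0, 0.12],
  [100, 0, 0, 0, 0, 0, 0.12],
  [100, 0, 0, 0, 0, 0, 0],
  [100, 0, 0, 0, 0, 0, 0],
])

```text
time_s: 18.72
tcp_pos: [0.4881, 0.0325, 0.2344]
ee_rot: [[-0.001, -1.0, -0.0], [-1.0, 0.001, -0.0], [0.0, 0.0, -1.0]]
wrist_force: [-0.0, 0.4, -0.2]
gripper_width: 1.004
gripper_force: 0.0
```

```bash
python3 - <<'E'
from look import *
save("w4",c["frame"])
m=(abs(W[...,0]-.489)<.06)&(abs(W[...,1]-.033)<.06)&(W[...,2]>.152)&(W[...,2]<.168)
q=W[m]; print(len(q),cv2.minAreaRect((q[:,:2]*1000).astype(np.float32)),np.median(q[:,2]))
# rack
c2=capture("top"); W2=cloud(c2)
for n,V in(("w",W),("top",W2)):
  for k,xr,yr,zr in(("ends",(.48,.62),(.16,.36),(.133,.146)),("blue",(.48,.62),(.238,.29),(.153,.17)),("green",(.48,.62),(.19,.238),(.153,.17)),("postT",(.43,.55),(-.03,.1),(.152,.168))):
    m=(V[...,0]>xr[0])&(V[...,0]<xr[1])&(V[...,1]>yr[0])&(V[...,1]<yr[1])&(V[...,2]>zr[0])&(V[...,2]<zr[1])
    if m.sum()>5: print(n,k,m.sum(),cv2.minAreaRect((V[m][:,:2]*1000).astype(np.float32)))
E
```

```text
[0.4881 0.0325 0.2344] [[-0.001, -1.0, -0.0], [-1.0, 0.001, -0.0], [0.0, 0.0, -1.0]] [ 22.9   9.1 -18.7  -0.  -62.2 -22.9] 18.7167
3168 ((489.2938537597656, 31.949880599975586), (48.17022705078125, 30.765792846679688), 1.0900039672851562) 0.15951780404965232
w postT 3168 ((489.2938537597656, 31.949880599975586), (48.17022705078125, 30.765792846679688), 1.0900039672851562)
top ends 131 ((557.6915283203125, 260.41741943359375), (58.7465705871582, 137.4364776611328), 1.888708472251892)
top blue 163 ((560.3804931640625, 259.4683532714844), (27.494422912597656, 31.690425872802734), 5.030810356140137)
top green 95 ((567.9254760742188, 218.3375244140625), (18.925460815429688, 30.926483154296875), 2.385643720626831)
top postT 47 ((470.410400390625, 38.92399215698242), (13.518877029418945, 18.087356567382812), 0.7968690395355225)
```

View pics/w4.png

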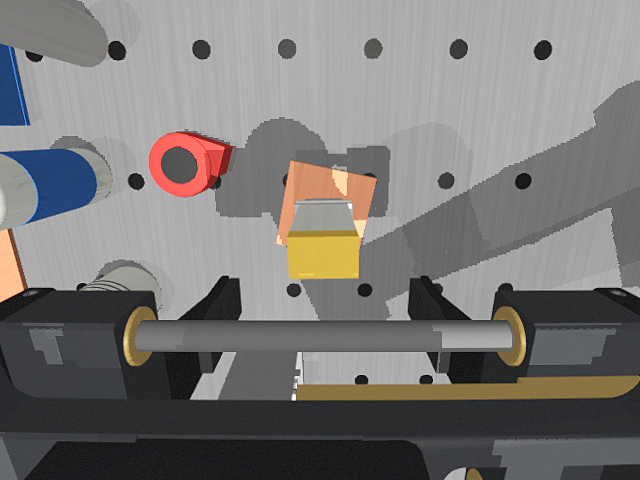

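drive_tool([
  [100, 0, 0, -35, 0, 0, 0.013],
  [100, 0, 0, -35, 0, 0, 0],
  [100, 0, 0, -23, 0, 0, 0],
  [100, 0, 0, -12, 0, 0, 0],
  [100, 0, 0, -3, 0, 0, 0],
])

```text
time_s: 19.23
tcp_pos: [0.4865, 0.0319, 0.124]
ee_rot: [[0.013, -1.0, -0.005], [-1.0, -0.013, -0.002], [0.002, 0.005, -1.0]]
wrist_force: [0.1, 0.2, -0.4]
gripper_width: 0.999
gripper_force: 0.0
```

drive_tool([
  [80, 0, 0, 0, 0, 0, 0],
  [60, 0, 0, 0, 0, 0, 0],
  [20, 0, 0, 0, 0, 0, 0],
  [20, 0, 0, 0, 0, 0, 0],
  [20, 0, 0, 0, 0, 0, 0],
])

```text
time_s: 19.65
tcp_pos: [0.4886, 0.0327, 0.1275]
ee_rot: [[0.015, -1.0, 0.002], [-1.0, -0.015, 0.001], [-0.001, -0.002, -1.0]]
wrist_force: [0.2, 0.5, -0.6]
gripper_width: 0.708
gripper_force: 0.0
```

drive_tool([
  [20, 0, 0, 0, 0, 0, 0],
  [20, 0, 0, 0, 0, 0, 0],
  [20, 0, 0, 0, 0, 0, 0],
  [20, 0, 0, 0, 0, 0, 0],
])

```text
time_s: 19.98
tcp_pos: [0.4884, 0.0326, 0.127]
ee_rot: [[0.015, -1.0, 0.001], [-1.0, -0.015, 0.0], [-0.0, -0.001, -1.0]]
wrist_force: [0.4, 0.1, 2.9]
gripper_width: 0.554
gripper_force: 30.0
```

drive_tool([
  [20, 0, 0, 10, 0, 0, 0],
  [20, 0, 0, 25, 0, 0, 0],
  [20, 0, 0, 35, 0, 0, 0],
  [20, 0, 0, 38, 0, 0, 0],
  [20, 0, 0, 38, 0, 0, 0],
])

```text
time_s: 20.4
tcp_pos: [0.4866, 0.0322, 0.2724]
ee_rot: [[0.015, -1.0, -0.004], [-1.0, -0.015, -0.001], [0.0, 0.004, -1.0]]
wrist_force: [0.3, 0.7, -3.3]
gripper_width: 0.547
gripper_force: 30.0
```

drive_tool([
  [20, 0, 0, 34, 0, 0, 0],
  [20, 16, 34, 0, 0, 0, 0],
  [20, 16, 34, 0, 0, 0, 0],
  [20, 16, 34, 0, 0, 0, 0],
  [20, 16, 34, 0, 0, 0, 0],
])

```text
time_s: 20.82
tcp_pos: [0.5515, 0.1697, 0.3051]
ee_rot: [[0.014, -1.0, -0.003], [-1.0, -0.014, -0.0], [0.0, 0.003, -1.0]]
wrist_force: [0.8, -1.0, -3.4]
gripper_width: 0.553
gripper_force: 30.0
```

drive_tool([
  [20, 0, 0, 0, 0, 0, 0],
  [20, 0, 0, 0, 0, 0, 0],
  [20, 0, 0, 0, 0, 0, 0],
])

```text
time_s: 21.07
tcp_pos: [0.5512, 0.1684, 0.3046]
ee_rot: [[0.015, -1.0, -0.004], [-1.0, -0.015, -0.002], [0.002, 0.004, -1.0]]
wrist_force: [-0.7, 0.0, -4.4]
gripper_width: 0.549
gripper_force: 30.0
```

```bash
python3 - <<'E'
from look import *
save("w5",c["frame"])
for k,xr,yr,zr in(("ends",(.48,.62),(.16,.36),(.13,.147)),("endL",(.48,.62),(.3,.36),(.13,.147)),("blue",(.48,.62),(.238,.29),(.153,.17)),("green",(.48,.62),(.19,.238),(.153,.17)),("postT",(.48,.62),(.1,.25),(.18,.4))):
    m=(W[...,0]>xr[0])&(W[...,0]<xr[1])&(W[...,1]>yr[0])&(W[...,1]<yr[1])&(W[...,2]>zr[0])&(W[...,2]<zr[1])
    if m.sum()>5: print(k,m.sum(),cv2.minAreaRect((W[m][:,:2]*1000).astype(np.float32)))
m=(f[...,0]>130)&(f[...,1]>100)&(f[...,2]<90)&(W[...,2]<.03)&(W[...,1]>.25)&(W[...,1]<.36)
if m.sum()>5: print("yellow",m.sum(),cv2.minAreaRect((W[m][:,:2]*1000).astype(np.float32)),np.median(W[m][:,2]))
E
```

```text
[0.5512 0.1684 0.3046] [[0.015, -1.0, -0.004], [-1.0, -0.015, -0.002], [0.002, 0.004, -1.0]] [ 33.1  15.3  -0.3  -0.1 -74.7 -32.2] 21.0667
postT 91271 ((549.6949462890625, 156.17520141601562), (140.03298950195312, 53.51820373535156), 0.9381377696990967)
yellow 41 ((877.1895751953125, 299.13873291015625), (55.913326263427734, 92.99317169189453), 0.30493849515914917) 0.007580929529940439
```

View pics/w5.png

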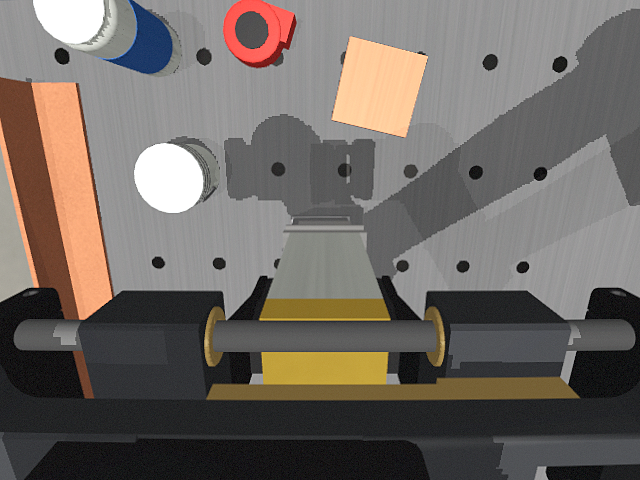

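drive_tool([
  [20, 0, 34, 0, 0, 0, 0],
  [20, 0, 34, 0, 0, 0, 0],
  [20, 0, 34, 0, 0, 0, 0],
  [20, 0, 32, 0, 0, 0, 0],
  [20, 0, 0, 0, 0, 0, 0],
])

```text
time_s: 21.53
tcp_pos: [0.5518, 0.3065, 0.3054]
ee_rot: [[0.018, -1.0, 0.0], [-1.0, -0.018, 0.002], [-0.002, -0.0, -1.0]]
wrist_force: [1.0, -0.3, -3.7]
gripper_width: 0.551
gripper_force: 30.0
```

drive_tool([
  [20, 0, 0, 0, 0, 0, 0],
  [20, 0, 0, 0, 0, 0, 0],
])

```text
time_s: 21.7
tcp_pos: [0.5517, 0.3013, 0.3064]
ee_rot: [[0.014, -1.0, -0.001], [-1.0, -0.014, -0.001], [0.001, 0.001, -1.0]]
wrist_force: [0.1, -0.3, -4.6]
gripper_width: 0.55
gripper_force: 30.0
```

```bash
python3 - <<'E'
from look import *
save("w6",c["frame"])
for k,xr,yr,zr in(("endR",(.48,.62),(.16,.21),(.13,.147)),("endL",(.48,.62),(.3,.36),(.13,.147)),("blue",(.48,.62),(.238,.285),(.153,.168)),("green",(.48,.62),(.19,.238),(.153,.168)),("postbottom",(.48,.62),(.27,.36),(.18,.25))):
    m=(W[...,0]>xr[0])&(W[...,0]<xr[1])&(W[...,1]>yr[0])&(W[...,1]<yr[1])&(W[...,2]>zr[0])&(W[...,2]<zr[1])
    if m.sum()>5: print(k,m.sum(),cv2.minAreaRect((W[m][:,:2]*1000).astype(np.float32)),np.percentile(W[m],[1,99],axis=0).round(4).tolist())
E
```

```text
[0.5517 0.3013 0.3064] [[0.014, -1.0, -0.001], [-1.0, -0.014, -0.001], [0.001, 0.001, -1.0]] [ 43.4  20.5   7.3   0.  -76.9 -42.5] 21.7
endR 923 ((554.9853515625, 193.93331909179688), (70.40010833740234, 8.317177772521973), 1.3396130800247192) [[0.521, 0.1894, 0.132], [0.5892, 0.1985, 0.1433]]
blue 2057 ((551.4345092773438, 259.02642822265625), (47.82210922241211, 29.556053161621094), 1.8477507829666138) [[0.5278, 0.2441, 0.1579], [0.5747, 0.2736, 0.1634]]
green 2337 ((555.2190551757812, 216.86660766601562), (30.043588638305664, 48.17557907104492), 89.86975860595703) [[0.5316, 0.2022, 0.1601], [0.579, 0.2316, 0.1634]]
postbottom 1873 ((552.1510620117188, 291.29962158203125), (58.28907775878906, 13.307188987731934), 1.4763951301574707) [[0.5235, 0.2848, 0.1892], [0.5807, 0.2944, 0.2493]]
```

View pics/w6.png

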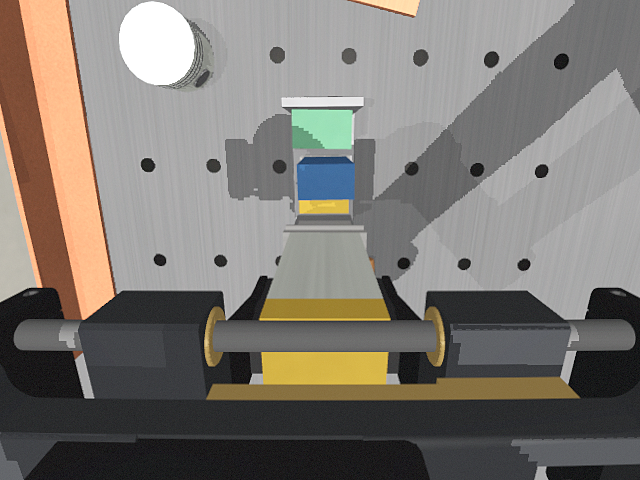

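drive_tool([
  [20, 1, 0.5, -25, 0, 0, 0],
  [20, 0, 0, -30, 0, 0, 0],
  [20, 0, 0, -30, 0, 0, 0],
  [20, 0, 0, -25, 0, 0, 0],
  [20, 0, 0, -15, 0, 0, 0],
])

```text
time_s: 22.17
tcp_pos: [0.5518, 0.3002, 0.1786]
ee_rot: [[0.012, -1.0, -0.004], [-1.0, -0.012, -0.003], [0.003, 0.004, -1.0]]
wrist_force: [-0.2, -0.6, -4.1]
gripper_width: 0.55
gripper_force: 30.0
```

drive_tool([
  [20, 0, 0, -12, 0, 0, 0],
  [20, 0, 0, -12, 0, 0, 0],
  [20, 0, 0, -10, 0, 0, 0],
  [20, 0, 0, -8, 0, 0, 0],
  [20, 0, 0, 0, 0, 0, 0],
])

```text
time_s: 22.58
tcp_pos: [0.5524, 0.3015, 0.1379]
ee_rot: [[0.013, -1.0, -0.003], [-1.0, -0.013, -0.002], [0.002, 0.003, -1.0]]
wrist_force: [-1.0, -0.4, -4.4]
gripper_width: 0.55
gripper_force: 30.0
```

drive_tool([
  [20, 0, 0, -3, 0, 0, 0],
  [20, 0, 0, -3, 0, 0, 0],
  [20, 0, 0, -2, 0, 0, 0],
  [20, 0, 0, 0, 0, 0, 0],
  [20, 0, 0, 0, 0, 0, 0],
])

```text
time_s: 23.0
tcp_pos: [0.5532, 0.3031, 0.1318]
ee_rot: [[0.015, -1.0, 0.0], [-1.0, -0.015, 0.0], [-0.0, -0.0, -1.0]]
wrist_force: [-1.1, 0.2, -4.3]
gripper_width: 0.548
gripper_force: 30.0
```

drive_tool([
  [20, 0, -1.5, -1.5, 0, 0, 0],
  [20, 0, 0, -1.2, 0, 0, 0],
  [20, 0, 0, 0, 0, 0, 0],
  [20, 0, 0, 0, 0, 0, 0],
])

```text
time_s: 23.33
tcp_pos: [0.5532, 0.3015, 0.1291]
ee_rot: [[0.015, -1.0, 0.0], [-1.0, -0.015, 0.0], [-0.0, -0.0, -1.0]]
wrist_force: [0.6, 0.2, -2.4]
gripper_width: 0.552
gripper_force: 30.0
```

drive_tool([
  [20, 0, 0, -0.8, 0, 0, 0],
  [20, 0, 0, 0, 0, 0, 0],
  [75, 0, 0, 0, 0, 0, 0],
  [100, 0, 0, 0, 0, 0, 0],
  [100, 0, 0, 0, 0, 0, 0],
])

```text
time_s: 23.75
tcp_pos: [0.5536, 0.3018, 0.1284]
ee_rot: [[0.015, -1.0, 0.001], [-1.0, -0.015, 0.001], [-0.001, -0.001, -1.0]]
wrist_force: [0.4, 1.2, 0.9]
gripper_width: 0.695
gripper_force: 0.0
```

drive_tool([
  [100, 0, 0, 0, 0, 0, 0],
  [100, 0, 0, 10, 0, 0, 0],
  [100, 0, 0, 25, 0, 0, 0],
  [100, 0, 0, 38, 0, 0, 0],
  [100, 0, 0, 38, 0, 0, 0],
])

```text
time_s: 24.17
tcp_pos: [0.5528, 0.301, 0.2402]
ee_rot: [[0.015, -1.0, -0.001], [-1.0, -0.015, -0.002], [0.002, 0.001, -1.0]]
wrist_force: [0.2, 0.9, 1.6]
gripper_width: 0.983
gripper_force: 0.0
```

drive_tool([
  [100, 0, 0, 30, 0, 0, 0],
  [100, 0, 0, 0, 0, 0, 0],
  [100, 0, 0, 0, 0, 0, 0],
])

```text
time_s: 24.42
tcp_pos: [0.5539, 0.3021, 0.2726]
ee_rot: [[0.015, -1.0, 0.005], [-1.0, -0.015, 0.004], [-0.004, -0.005, -1.0]]
wrist_force: [-0.4, -0.6, -0.9]
gripper_width: 0.999
gripper_force: 0.0
```

```bash
python3 - <<'E'
from look import *
for k,xr,yr,zr in(("post",(.48,.62),(.278,.33),(.15,.175)),("blue",(.48,.62),(.238,.278),(.153,.168)),("green",(.48,.62),(.19,.238),(.153,.168))):
    m=(W[...,0]>xr[0])&(W[...,0]<xr[1])&(W[...,1]>yr[0])&(W[...,1]<yr[1])&(W[...,2]>zr[0])&(W[...,2]<zr[1])
    if m.sum()>5: print(k,m.sum(),cv2.minAreaRect((W[m][:,:2]*1000).astype(np.float32)),np.percentile(W[m],[1,50,99],axis=0).round(4).tolist())
E
```

```text
[0.5539 0.3021 0.2726] [[0.015, -1.0, 0.005], [-1.0, -0.015, 0.004], [-0.004, -0.005, -1.0]] [ 43.3  21.4   3.9   0.  -72.2 -42.4] 24.4167
post 2502 ((553.526123046875, 300.2808837890625), (48.106056213378906, 30.686071395874023), 0.7381947636604309) [[0.53, 0.2851, 0.1506], [0.5536, 0.2985, 0.1615], [0.5769, 0.3152, 0.1631]]
blue 2625 ((551.4696655273438, 258.9571533203125), (48.22353744506836, 29.5123291015625), 1.727886438369751) [[0.5279, 0.2441, 0.1567], [0.5513, 0.2582, 0.1617], [0.575, 0.2734, 0.1633]]
green 3040 ((555.2882690429688, 216.90724182128906), (48.53656768798828, 29.891033172607422), 0.8384796380996704) [[0.5317, 0.202, 0.16], [0.5551, 0.2165, 0.1617], [0.579, 0.2316, 0.1633]]
```

drive_tool([
  [100, -4.7, -35, 0, 0, 0, 0.085],
  [100, -4.7, -35, 0, 0, 0, 0.085],
  [100, -4.7, -35, 0, 0, 0, 0.085],
  [100, -4.7, -35, 0, 0, 0, 0.085],
  [100, -4.7, -35, 0, 0, 0, 0.085],
])

```text
time_s: 24.88
tcp_pos: [0.5284, 0.1247, 0.2675]
ee_rot: [[0.43, -0.903, -0.003], [-0.903, -0.43, -0.001], [0.0, 0.003, -1.0]]
wrist_force: [0.6, -0.6, -0.1]
gripper_width: 1.0
gripper_force: 0.0
```

drive_tool([
  [100, -4.7, -35, 0, 0, 0, 0.085],
  [100, -4.7, -35, 0, 0, 0, 0.085],
  [100, -4.7, -35, 0, 0, 0, 0.085],
  [100, -4.7, -35, 0, 0, 0, 0.085],
  [100, -4.7, -35, 0, 0, 0, 0.085],
])

```text
time_s: 25.3
tcp_pos: [0.5048, -0.0502, 0.2678]
ee_rot: [[0.764, -0.645, -0.003], [-0.645, -0.764, -0.0], [-0.002, 0.002, -1.0]]
wrist_force: [0.9, -0.8, -0.3]
gripper_width: 0.998
gripper_force: 0.0
```

drive_tool([
  [100, -4.7, -35, 0, 0, 0, 0.085],
  [100, -4.7, -35, 0, 0, 0, 0.085],
  [100, -4.7, -35, 0, 0, 0, 0.085],
  [100, -4.7, -35, 0, 0, 0, 0.085],
  [100, -4.7, -35, 0, 0, 0, 0.085],
])

```text
time_s: 25.72
tcp_pos: [0.4813, -0.225, 0.2677]
ee_rot: [[0.962, -0.273, -0.003], [-0.273, -0.962, 0.001], [-0.003, 0.0, -1.0]]
wrist_force: [0.7, 0.7, -1.6]
gripper_width: 1.001
gripper_force: 0.0
```

drive_tool([
  [100, 0, 0, 0, 0, 0, 0],
  [100, 0, 0, 0, 0, 0, 0],
  [100, 0, 0, 0, 0, 0, 0],
])

```text
time_s: 25.97
tcp_pos: [0.482, -0.2235, 0.2679]
ee_rot: [[0.96, -0.278, -0.002], [-0.278, -0.96, 0.001], [-0.003, -0.0, -1.0]]
wrist_force: [0.8, 0.8, 0.7]
gripper_width: 1.0
gripper_force: 0.0
```

```bash
python3 - <<'E'
from look import *
red=(f[...,0]>110)&(f[...,1]<70)&(f[...,2]<70)
rect("knob",red&box(-130,-40,-40,40,5,60))
p=np.array(s["tcp_pos"][:2])-C; print("tcp in S",p@X*1000,p@Y*1000)
E
```

```text
[ 0.482  -0.2235  0.2679] [[0.96, -0.278, -0.002], [-0.278, -0.96, 0.001], [-0.003, -0.0, -1.0]] [ -7.4  11.9 -10.1  -0.  -68.2  81.2] 25.9667
knob 332 rect [-89.5  -1.5] [32.4 17.1] 89.4 lo [-96.9 -16.5  26.8] hi [-81.   14.7  48. ]
tcp in S -89.44848426893128 -0.13104900020213148
```

drive_tool([
  [100, 1.5, -2, -30, 0, 0, 0],
  [100, 0, 0, -35, 0, 0, 0],
  [100, 0, 0, -35, 0, 0, 0],
  [100, 0, 0, -30, 0, 0, 0],
  [100, 0, 0, -5, 0, 0, 0],
])

```text
time_s: 26.43
tcp_pos: [0.4806, -0.2233, 0.1287]
ee_rot: [[0.961, -0.276, -0.011], [-0.276, -0.961, 0.003], [-0.012, 0.0, -1.0]]
wrist_force: [-0.5, 0.6, -0.6]
gripper_width: 0.994
gripper_force: 0.0
```

drive_tool([
  [100, 0, 0, -25, 0, 0, 0],
  [100, 0, 0, -22, 0, 0, 0],
  [100, 0, 0, -15, 0, 0, 0],
  [100, 0, 0, -5, 0, 0, 0],
  [100, 0, 0, 0, 0, 0, 0],
])

```text
time_s: 26.85
tcp_pos: [0.4844, -0.2249, 0.0669]
ee_rot: [[0.961, -0.276, -0.001], [-0.276, -0.961, 0.0], [-0.001, 0.0, -1.0]]
wrist_force: [0.6, -0.1, 0.7]
gripper_width: 1.0
gripper_force: 0.0
```

drive_tool([
  [100, 0, 0, -15, 0, 0, 0],
  [100, 0, 0, -10, 0, 0, 0],
  [100, 0, 0, -5, 0, 0, 0],
  [60, 0, 0, 0, 0, 0, 0],
  [30, 0, 0, 0, 0, 0, 0],
])

```text
time_s: 27.27
tcp_pos: [0.4845, -0.2255, 0.0376]
ee_rot: [[0.961, -0.277, 0.001], [-0.277, -0.961, -0.0], [0.001, 0.0, -1.0]]
wrist_force: [0.3, 0.2, -1.1]
gripper_width: 0.919
gripper_force: 0.0
```

drive_tool([
  [10, 0, 0, 0, 0, 0, 0],
  [10, 0, 0, 0, 0, 0, 0],
  [10, 0, 0, 0, 0, 0, 0],
  [10, 0, 0, 0, 0, 0, 0],
  [10, 0, 0, 0, 0, 0, 0],
])

```text
time_s: 27.68
tcp_pos: [0.4842, -0.2256, 0.0373]
ee_rot: [[0.961, -0.277, 0.0], [-0.277, -0.961, 0.0], [0.0, -0.0, -1.0]]
wrist_force: [-0.6, -0.4, 0.7]
gripper_width: 0.553
gripper_force: 0.0
```

drive_tool([
  [10, 0, 0, 0, 0, 0, 0],
  [10, 0, 0, 0, 0, 0, 0],
  [10, 0, 0, 0, 0, 0, 0],
])

```text
time_s: 27.93
tcp_pos: [0.4843, -0.2251, 0.0371]
ee_rot: [[0.961, -0.277, 0.0], [-0.277, -0.961, 0.001], [0.0, -0.001, -1.0]]
wrist_force: [0.4, 1.8, 1.0]
gripper_width: 0.376
gripper_force: 30.0
```

Gripped; push in 20 mm plus a little.

drive_tool([
  [10, 4.8, -1.4, 0, 0, 0, 0],
  [10, 4.8, -1.4, 0, 0, 0, 0],
  [10, 4.8, -1.4, 0, 0, 0, 0],
  [10, 4.8, -1.4, 0, 0, 0, 0],
  [10, 2, -0.6, 0, 0, 0, 0],
])

```text
time_s: 28.35
tcp_pos: [0.5032, -0.2307, 0.0369]
ee_rot: [[0.961, -0.278, -0.006], [-0.278, -0.961, 0.002], [-0.006, -0.0, -1.0]]
wrist_force: [-4.9, 7.1, 7.6]
gripper_width: 0.377
gripper_force: 30.0
```

drive_tool([
  [10, 1, -0.3, 0, 0, 0, 0],
  [10, 0, 0, 0, 0, 0, 0],
  [10, 0, 0, 0, 0, 0, 0],
])

```text
time_s: 28.6
tcp_pos: [0.5036, -0.2308, 0.037]
ee_rot: [[0.961, -0.278, -0.006], [-0.278, -0.961, 0.002], [-0.007, -0.0, -1.0]]
wrist_force: [-5.0, 7.1, 6.7]
gripper_width: 0.38
gripper_force: 30.0
```

drive_tool([
  [10, 2, -0.6, 0, 0, 0, 0],
  [10, 0, 0, 0, 0, 0, 0],
  [10, 0, 0, 0, 0, 0, 0],
])

```text
time_s: 28.85
tcp_pos: [0.5037, -0.2308, 0.0369]
ee_rot: [[0.96, -0.278, -0.011], [-0.278, -0.961, 0.003], [-0.011, -0.0, -1.0]]
wrist_force: [-7.5, 8.5, 10.2]
gripper_width: 0.38
gripper_force: 30.0
```

drive_tool([
  [100, -1, 0.3, 0, 0, 0, 0],
  [100, 0, 0, 0, 0, 0, 0],
  [100, 0, 0, 0, 0, 0, 0],
  [100, 0, 0, 0, 0, 0, 0],
  [100, 0, 0, 10, 0, 0, 0],
])

```text
time_s: 29.27
tcp_pos: [0.5061, -0.2322, 0.0455]
ee_rot: [[0.961, -0.278, -0.004], [-0.278, -0.961, 0.001], [-0.004, 0.0, -1.0]]
wrist_force: [0.5, 0.4, -0.7]
gripper_width: 0.674
gripper_force: 0.0
```

drive_tool([
  [100, 0, 0, 35, 0, 0, 0],
  [100, 0, 0, 40, 0, 0, 0],
  [100, 0, 0, 40, 0, 0, 0],
  [100, 0, 0, 40, 0, 0, 0],
  [100, 0, 0, 40, 0, 0, 0],
])

```text
time_s: 29.68
tcp_pos: [0.5069, -0.2325, 0.2451]
ee_rot: [[0.961, -0.277, 0.001], [-0.277, -0.961, -0.0], [0.001, 0.0, -1.0]]
wrist_force: [1.6, -0.5, -0.1]
gripper_width: 0.98
gripper_force: 0.0
```

drive_tool([
  [100, 0, 0, 25, 0, 0, 0],
  [100, 0, 0, 0, 0, 0, 0],
  [100, 0, 0, 0, 0, 0, 0],
])

```text
time_s: 29.93
tcp_pos: [0.5079, -0.2325, 0.2696]
ee_rot: [[0.961, -0.277, 0.005], [-0.277, -0.961, -0.001], [0.005, -0.001, -1.0]]
wrist_force: [-0.0, -0.2, -1.0]
gripper_width: 1.001
gripper_force: 0.0
```

```bash
python3 - <<'E'
from look import *
red=(f[...,0]>110)&(f[...,1]<70)&(f[...,2]<70)
rect("knob",red&box(-130,-40,-40,40,5,60))
W=cloud(capture("top"))
for k,xr,yr,zr in(("post",(.48,.62),(.28,.33),(.15,.175)),("blue",(.48,.62),(.238,.278),(.153,.168)),("green",(.48,.62),(.19,.238),(.153,.168))):
    m=(W[...,0]>xr[0])&(W[...,0]<xr[1])&(W[...,1]>yr[0])&(W[...,1]<yr[1])&(W[...,2]>zr[0])&(W[...,2]<zr[1])
    if m.sum()>5: print(k,m.sum(),cv2.minAreaRect((W[m][:,:2]*1000).astype(np.float32)),np.median(W[m][:,2]))
E
```

```text
[ 0.5079 -0.2325  0.2696] [[0.961, -0.277, 0.005], [-0.277, -0.961, -0.001], [0.005, -0.001, -1.0]] [ -8.   14.3  -6.6  -0.  -68.8  81.9] 29.9333
knob 215 rect [-69.3  -1.1] [17.1 31.8] 0.8 lo [-77.7 -16.9  23.8] hi [-60.9  14.7  47.6]
post 318 ((550.6951904296875, 300.4144287109375), (48.229732513427734, 31.480762481689453), 0.19060301780700684) 0.159883013218449
blue 302 ((548.7147216796875, 258.4803161621094), (48.27113723754883, 32.75117492675781), 2.5812876224517822) 0.16004066922282473
green 311 ((553.0098266601562, 218.57557678222656), (48.58835983276367, 32.207305908203125), 0.16813428699970245) 0.15988963996382927
```

Knob back in (-69.3 mm as at the start), post seated in the bay at the same height as the stored ones.

```bash
python3 -c "
from station import finish_job
print(finish_job())"
```

```text
the job is handed in; nothing more can be done
None
```

I handed the job in at about 30 s of the 72 s allowed: the post stands released in the empty bay, at the same height as the stored posts, and the lock knob measures back where it started; the hand-in returned no verdict.

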